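Roll two casting flasks up the drain rack

TASK

Two plaster-filled casting flasks have rolled down to the foot of their gutters on the sloping drain rack. With the fingertips, push each one up its own gutter until it drops into the seat in front of the upright stop at the top, where it stays by itself and cannot roll back; either may go first. Do not pick a flask up, and leave the flask that is already up there and the things lying round the rack undisturbed.

Things in the scene. Friction and masses are not known exactly. Their poses are not given: they have to be found in the camera images.
- gutters: Fixed aluminium drain rack top: three gutters side by side, 270 mm long, tilted 8 degrees. Origin: floor of the middle gutter at half length, 60 mm above the bench. x: uphill along the gutters, y: across, towards the robot's side, z: square to the floor. Middle lines at y = 88 mm (nearest), 0 and -88 (farthest, holds a finished flask). Each is 85 mm wide inside; walls 2.5 mm thick, 20 mm high.
- toe (a point): Top of the toe rail, middle: a fixed 8 mm round rail across all three gutters at their lower end, x = -122 mm in the gutters' frame, its top 16 mm above the floor (the floor ends at x = -135). There is no wall at this end, so fingers can reach in behind a flask above the rail. A white drip pan, 16 mm high, stands on the bench below it (x -218 to -118 mm).
- step (a point): Edge of the step, middle, at x = 80 mm in the gutters' frame: here the floor of all three gutters drops by 5 mm into the flat seat, which runs on to the stop. A flask that has gone over this edge stays in the seat.
- stop (a point): Upper edge, middle, of the upright stop that closes the upper end of the gutters: its face is at x = 132 mm in the gutters' frame and it stands 40 mm above the running floor.
- flask_long: Flask to be moved: smooth closed cylinder, dark steel filled flush with white plaster, 64 mm diameter, 78 mm long, 0.4 to 0.65 kg, lying across one of the two nearer gutters. Origin: its centre; y: the cylinder's axis (x, z turn as it rolls). Starts against the toe rail, centre at x = -92, z = 32 mm in the gutters' frame. Slippery (friction about 0.3), rolls freely; let go on the slope, it rolls back.
- flask_short: The other flask to be moved: the same and in the same kind of start place, but 66 mm long, 0.33 to 0.55 kg, in the other of the two nearer gutters. Origin: its centre; y: the cylinder's axis.
- seat_near (a point): Where the centre of a flask lies when it rests seated at the top of the gutter nearest the robot: x = 97, y = 88, z = 27 mm in the gutters' frame. Between step and stop it has 3 mm of play (x = 97 to 100 mm).
- seat_mid (a point): The same for the middle gutter: x = 97, y = 0, z = 27 mm in the gutters' frame.
- flask_done: A flask like the others, 72 mm long, already seated at the top of the farthest gutter; to be left there. Origin: its centre.
- mixing_bowl: Bystander: black rubber bowl, 110 mm across, 60 mm high, on the bench beyond the upper end of the rack. Origin: centre of its underside.
- sprue_base: Bystander: round black rubber sprue base, 70 mm across, 26 mm high, on the bench below the lower end of the rack. Origin: centre of its underside.
- tongs: Bystander: steel flask tongs, 260 mm long, 60 mm wide and 13 mm high, lying flat on the bench alongside the rack on the robot's side. Origin: on the bench at about its middle; x along its length.
- brush_jar: Bystander: glass jar with blue lid, 66 mm across, 104 mm high, with a brush handle sticking up to 205 mm, on the bench to the right of the rack. Origin: centre of its underside.
- chasing_hammer: Bystander: hammer, 240 mm long, lying on the bench to the left of the rack. Origin: on the bench under its middle; x along its length.
- handpiece: Bystander: grey motor handpiece, 124 mm long, 25 mm thick, lying on the bench to the left, nearer the robot. Origin: on the bench under its middle; x along its length.
There are look-alikes about, which are no part of the job. What is shaped like the flask_long but green is not meant. What is shaped like the flask_done but blue is not meant.

How it is judged:
At the end, for the whole second after the job is handed in: Both flasks lie still, down in the seats between the step and the stop (centre 92 to 105 mm uphill of the gutters' origin and 22 to 30 mm above the running floor, speed under 20 mm/s), and the finished flask is still in its seat (x of flask_long in the frame of gutters between 0.092 and 0.105 m and z of flask_long in the frame of gutters between 0.022 and 0.03 m and linear speed of each of flask_long, flask_short below 0.02 m/s and x of flask_short in the frame of gutters between 0.092 and 0.105 m and z of flask_short in the frame of gutters between 0.022 and 0.03 m and x of flask_done in the frame of gutters above 0.092 m and z of flask_done in the frame of gutters below 0.03 m); the robot touches nothing.
It fails at once if a flask is lifted off its gutter (centre more than 42 mm above the gutter floor, 10 mm above its rolling height) (z of any of flask_long, flask_short in the frame of gutters above 0.042 m).
It fails at once if the flask that is already at the top is moved by more than 10 mm (distance of flask_done from where it was at the start of the episode above 0.01 m).
It fails at once if the bowl, sprue base, tongs, jar, hammer or handpiece is moved by more than 15 mm (distance of any of mixing_bowl, sprue_base, tongs, brush_jar, chasing_hammer, handpiece from where it was at the start of the episode above 0.015 m).
It also fails if it takes over 53 s, if anything falls off the work surface, if the arm or the gripper's body presses on something with over 40 N, if the wrist force passes 120 N, or if a joint passes its speed limit or range.

ROBOT

A 7-joint arm with a two-finger parallel gripper is mounted at the origin on the work surface. World frame = base frame: x ahead of the robot, y to its left, z up, the work surface at z = 0. Lengths are in m, angles in rad, forces in N, time in s.
With the tool pointing down it reaches from about 0.4 to 0.85 m from the base axis. Payload 4.5 kg.
Tool frame: the origin (TCP) lies on the centre line of the jaws, within the pads' length; the fingertips stand 11 mm ahead of it and the grasp point (between the pads) lies 8 mm behind it; z points along the fingers, y is the line along which they close (so a half turn about z gives the same grasp; the last joint's range is limited). The gripper opens to 88 mm and grips with 3 to 60 N. Pads are 18 mm wide; open, the fingers measure 123 mm over their backs; the gripper's body (75 mm by 187 mm) begins 45 mm behind the grasp point.
Start: joints at [0.034, 0.689, -0.195, 1.565, 0.157, 0.902, -0.215], TCP at [0.625, 0, 0.25] pointing down, gripper open.
Joint ranges: [-3.01, 3.01], [-0.46, 2.08], [-1.47, 1.51], [0.13, 2.56], [-1, 4.14], [0.04, 2.09], [-2.66, 2.66]. Speed limits (rad/s): [2.57, 2.57, 3.14, 3.14, 3.14, 3.14, 3.14].

INTERFACE

Orientations are given as a unit quaternion [x, y, z, w].
In Python, from plant import * gives the robot as it stands. The module is installed in compiled form; this text tells all that it offers.
- The arm moves only by the tool send_rows, never from a script. Its argument "motion" is a list of rows, each an object of numbers: "x", "y", "z": the shift along the tool's x, y, z in cm; "rx", "ry", "rz": the turn, a rotation vector about the tool's x, y, z in rad; "jaw": the finger opening in cm, from 0 to 8.81. In form: [{"x": .., "y": .., "z": .., "rx": .., "ry": .., "rz": .., "jaw": ..}, ...]. A call has exactly 5 rows; each row shifts and turns the commanded pose from where the row before left it, along the tool's axes as they then stand; what a row does not reach is not made up. A row lasts 1/10 s, in which the tool goes at most 50 mm and 8.59 degrees, less where a joint would pass 70% of its speed; a pose out of reach is approached as far as the arm can. A call is refused whole if a number of a shift passes 5 or a number of a turn 0.15, either way. A call with a gripper value outside its range is refused whole. The fingers move at their own pace and stop on an object; "grip_force" is the grip in N (left out, the last holds). Time passes only in rows, so rows that do not move let the fingers close, or fill a call up. It gives the time, the measured TCP pose, the force, the opening and the grip force at its end, in the units of the state.
- get_state(): the state, without advancing time (a new reading comes with each control period).
- snapshot(name): name is "scene" or "side" or "wrist"; returns a dict with "img" (384x512x3 uint8, red, green, blue), "vertical_fov" (degrees; the focal length in pixels is half the picture's height over the tangent of half this angle, whatever the lens; pixels are square), "cx", "cy" (the principal point, pixels), "extrinsics" (4x4, takes a point from camera to world coordinates). Camera axes: x right, y up, looking along -z (the intrinsics and any distortion apply to the point x, -y, -z); pixel columns grow to the right and rows downward; lengths in m; the calibration is good to about 2 mm. A picture is of the moment at which its call begins. There is no depth.
- finish_job(): hands the job in; it is judged then, once.
The state is a dict: "clock": time; "q": joint angles; "qd": joint speeds; "joint_torque": joint torques, N m; "tool_pos": TCP position; "eef_rot": TCP orientation; "contact_force": force on the tool from outside, world axes, zero at the start; "moment": the same for the moment, N m; "opening": opening from 0.0 (shut) to 1.0 (fully open); "finger_force": force on a finger pad.
Only numpy, scipy, OpenCV 4.12 (cv2) and the standard library are available. Lean on these libraries where they do the work, as an engineer would, in place of code of your own. Each camera call takes 0.05 s, during which the arm holds its last target. There are 200 camera calls.

## Working session

There is one attempt and no reset: what is moved stays moved. The work goes in short steps, Python scripts to look and compute and a tool call to move; the robot and the scene stay as the last step left them, time stands still between calls to the robot, and variables do not carry over. Pictures are saved under pics/ and viewed, at most 10 in all, crops included, and the job is handed in when it is done.

Besides the shell and the picture viewer there is one more tool, called after "Emit:" as name(argument=value, ...), one argument or row to a line, values as JSON. send_rows: Moves the arm, as the interface text tells. Its arguments: {"type":"object","properties":{"motion":{"type":"array"},"grip_force":{"type":"number"}},"required":["motion"]}

```bash
mkdir -p pics; cat > h.py <<'E'
from plant import *
import numpy as np, cv2, json
from scipy.spatial.transform import Rotation as R
def snap(n,f):
    s=snapshot(n); cv2.imwrite(f'pics/{f}.png',s['img'][:,:,::-1])
    np.savez(f'pics/{f}.npz',**{k:np.array(v) for k,v in s.items()}); return s
E
python3 - <<'E'
from h import *
for n in ('scene','side','wrist'):
    s=snap(n,n+'0'); print(n,[ (k,np.round(v,4).tolist()) for k,v in s.items() if k!='img'])
a=cv2.imread('pics/scene0.png');b=cv2.imread('pics/side0.png')
st=get_state();print(st)
E
```

```text
scene [('vertical_fov', 55.3563), ('cx', 260.6741), ('cy', 193.6921), ('extrinsics', [[0.1907, -0.7822, 0.5931, 1.2449], [0.9816, 0.1583, -0.1068, -0.0753], [-0.0104, 0.6026, 0.798, 1.0018], [0.0, 0.0, 0.0, 1.0]])]
side [('vertical_fov', 55.3247), ('cx', 257.3892), ('cy', 188.8598), ('extrinsics', [[-0.9961, 0.0724, -0.0502, 0.5267], [-0.0857, -0.6634, 0.7434, 0.7862], [0.0205, 0.7448, 0.667, 0.7501], [0.0, 0.0, 0.0, 1.0]])]
wrist [('vertical_fov', 58.8397), ('cx', 259.4218), ('cy', 194.7852), ('extrinsics', [[1.0, -0.0004, 0.0019, 0.6257], [-0.0002, 0.9582, 0.2861, 0.0747], [-0.0019, -0.2861, 0.9582, 0.3839], [0.0, 0.0, 0.0, 1.0]])]
{'clock': 0.15, 'q': array([ 0.03379173,  0.68978577, -0.19451621,  1.56607674,  0.1573196 ,
        0.90250001, -0.21507878]), 'qd': array([ 0.00091268, -0.00423251, -0.00085496, -0.00503595, -0.00022358,
        0.0006184 ,  0.00065068]), 'joint_torque': array([-1.46674727e-03, -5.27863634e+01, -1.26819178e+00, -1.53587687e+01,
       -5.24473807e-02,  3.92338901e-03,  1.12435155e-04]), 'tool_pos': array([ 6.24546844e-01, -3.99223456e-05,  2.49105010e-01]), 'eef_rot': array([ 7.07073069e-01,  7.07140155e-01, -5.29399455e-04, -4.42040739e-04]), 'contact_force': array([-0.30239341,  0.97045502,  0.18562274]), 'moment': array([0.02772423, 0.00299556, 0.03775956]), 'finger_force': 0.0, 'opening': 0.9991066700981384}
```

View pics/scene0.png

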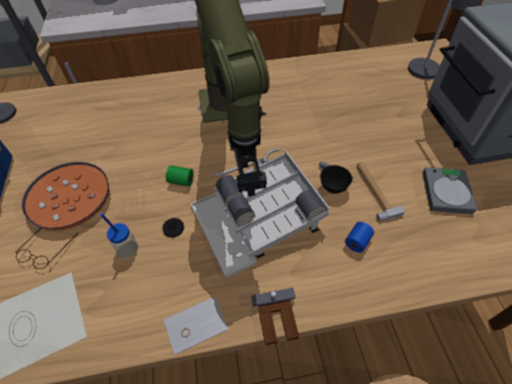

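View pics/side0.png

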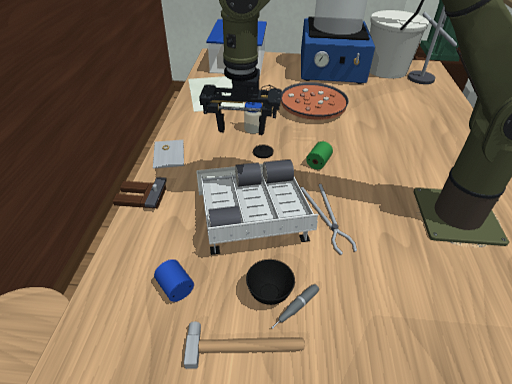

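The scene view shows the rack at about (260,210), with its lower end and the drip pan at the left. The finished flask is at (310,202), and two dark flasks lie at the foot near (235,185–210). The look-alikes are green at (180,175) and blue at (360,237). The side view shows the dark flasks at (248,174) and (279,171), the finished one at (225,215), green at (320,155) and blue at (174,281). I choose the two dark flasks at the foot of the mid and near gutters, and check them in one crop.

```bash
python3 - <<'E'
import cv2,numpy as np
a=cv2.imread('pics/scene0.png')[140:285,180:340];b=cv2.imread('pics/side0.png')[150:255,185:325]
cv2.imwrite('pics/c1.png',cv2.resize(a,None,fx=4.1,fy=4.1,interpolation=cv2.INTER_CUBIC))
cv2.imwrite('pics/c2.png',cv2.resize(b,None,fx=5,fy=5,interpolation=cv2.INTER_CUBIC))
E
```

```text
(no output)
```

View pics/c1.png

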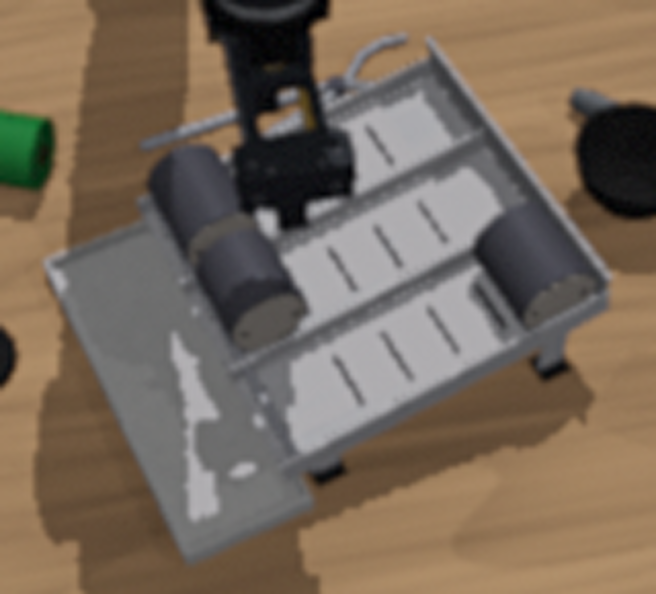

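View pics/c2.png

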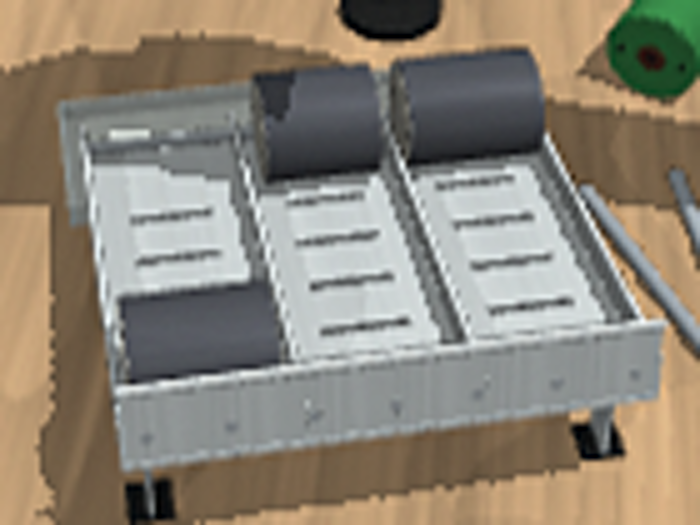

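View pics/wrist0.png

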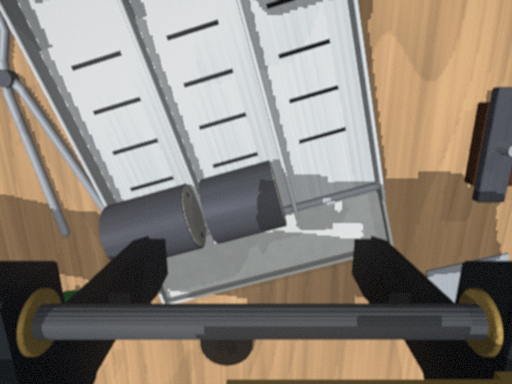

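The crops confirm dark steel flasks: the longer one is in the near gutter, wrist image (150,220), and the shorter in the middle gutter (240,200). The far gutter's foot is empty; its wall ends are at (290,210) and (380,187). The rail and pan are visible below. Next I fit the rack pose from corners in three views.

```bash
cat >> h.py <<'E'
def cam(f):
    d=np.load(f'pics/{f}.npz'); h=d['img'].shape[0]
    return (h/2/np.tan(np.radians(float(d['vertical_fov']))/2),float(d['cx']),float(d['cy']),d['extrinsics'])
def proj(c,P):
    f,cx,cy,T=c; p=(np.atleast_2d(P)-T[:3,3])@T[:3,:3]
    return np.c_[cx-f*p[:,0]/p[:,2],cy+f*p[:,1]/p[:,2]]
def rack(v):  # x,y,z,yaw,tilt -> R,t
    return (R.from_euler('z',v[3])*R.from_euler('y',-v[4])).as_matrix(), np.array(v[:3])
E
cat > fit.py <<'E'
from h import *
from scipy.optimize import least_squares
W=.13175
s=lambda x,y:(180+x/4.1,140+y/4.1); d=lambda x,y:(185+x/5,150+y/5)
obs=[('scene0',(-.135,-.044,.02),s(235,367)),('scene0',(-.135,-W,.02),s(285,468)),('scene0',(-.135,W,.02),s(143,203)),
('scene0',(.133,W,.04),s(430,42)),('scene0',(.133,-W,.04),s(605,278)),
('side0',(-.135,-W,.02),d(83,137)),('side0',(-.135,-.044,.02),d(238,122)),('side0',(.133,-W,.04),d(117,388)),('side0',(.133,W,.04),d(662,324)),
('wrist0',(-.135,-W,.02),(381,187)),('wrist0',(-.135,-.044,.02),(291,211)),('wrist0',(-.135,W,.02),(106,208))]
C={k:cam(k) for k in('scene0','side0','wrist0')}
def res(v):
    A,t=rack(v); return np.concatenate([proj(C[k],A@np.array(p)+t)[0]-o for k,p,o in obs])
r=least_squares(res,[.6,.1,.07,1.8,.14],loss='soft_l1')
print(np.round(r.x,4),np.degrees(r.x[3:])); print(np.round(res(r.x).reshape(-1,2),1).tolist())
np.save('rack.npy',r.x)
A,t=rack(r.x)
for k in C:
    im=cv2.imread(f'pics/{k}.png'); 
    def line(P,col):
        q=proj(C[k],np.array(P)@A.T+t); cv2.polylines(im,[np.round(q*8).astype(int)],False,col,1,cv2.LINE_AA,3)
    for y in(-W,-.044,.044,W): line([(-.135,y,.02),(.132,y,.02)],(0,0,255))
    line([(.132,-W,.04),(.132,W,.04)],(0,255,0)); line([(-.122,-W,.016),(-.122,W,.016)],(0,255,0)); line([(.08,-W,0),(.08,W,0)],(255,0,0))
    a=np.linspace(0,2*np.pi,40)
    for y,l in((.088,.078),(0,.066)):
        for e in(-1,1): line(np.c_[-.092+.032*np.cos(a),0*a+y+e*l/2,.032+.032*np.sin(a)],(0,255,255))
    for e in(-1,1): line(np.c_[.0975+.032*np.cos(a),0*a-.088+e*.036,.027+.032*np.sin(a)],(0,255,255))
    cv2.imwrite(f'pics/o_{k}.png',im)
a=cv2.resize(cv2.imread('pics/o_scene0.png')[140:285,180:340],(400,362));b=cv2.resize(cv2.imread('pics/o_side0.png')[150:255,185:325],(400,300))
w=cv2.imread('pics/o_wrist0.png')[:300,:400]
cv2.imwrite('pics/ov.png',np.vstack([np.hstack([a[:300],b]),np.hstack([w,w*0])]))
E
python3 fit.py
```

```text
[0.5813 0.0786 0.0567 1.8269 0.1904] [104.67568372  10.90662985]
[[0.5, 0.1], [0.3, -1.2], [1.6, -1.0], [2.1, -1.8], [2.0, -1.0], [1.0, 1.4], [-0.3, 1.6], [-1.4, 0.2], [0.2, 0.5], [-5.3, 3.2], [0.6, -0.1], [26.1, 42.0]]
```

View pics/ov.png

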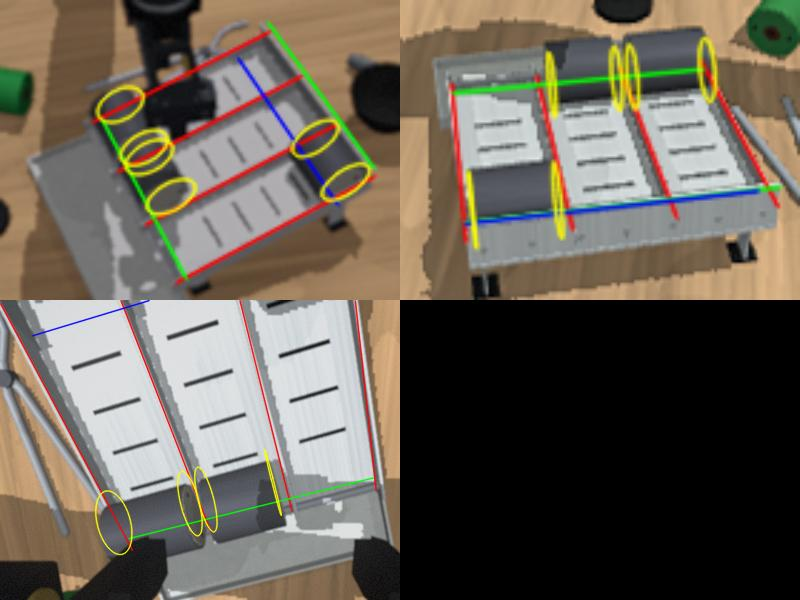

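The overlay shows that my wrist label at (106,208) is wrong: the near wall end is hidden by the flask, and it skewed the fit. I drop it and fix the tilt and height as stated.

```bash
sed -i "s/,('wrist0',(-.135,W,.02),(106,208))\]/]/" fit.py
sed -i "s/^r=least/rf=least_squares(res,[.6,.1,.07,1.8,.14],loss='soft_l1'); print('free',np.round(rf.x,4),np.round(res(rf.x).reshape(-1,2),1).tolist())\nr=least/; s/^r=.*/q=least_squares(lambda u:res([u[0],u[1],.06,u[2],np.radians(8)]),[.6,.1,1.8],loss='soft_l1').x\nclass r: x=np.array([q[0],q[1],.06,q[2],np.radians(8)])/" fit.py
sed -i "s/^r=least/rf=least/" fit.py; python3 fit.py
```

```text
free [0.582  0.0763 0.0557 1.847  0.1774] [[0.3, 0.9], [0.8, -0.6], [0.5, 0.1], [0.6, -1.3], [1.7, -1.2], [0.0, 1.3], [-1.3, 1.1], [-0.3, 1.1], [0.5, -0.1], [-2.3, 2.6], [3.7, 0.9]]Traceback (most recent call last):
  File "fit.py", line 14, in <module>
    print(np.round(r.x,4),np.degrees(r.x[3:])); print(np.round(res(r.x).reshape(-1,2),1).tolist())
                   ^
NameError: name 'r' is not defined. Did you mean: 'R'?
```

That picture was stale because the script failed. I repair it and judge by the residuals first.

```bash
python3 - <<'E'
s=open('fit.py').read().split('\n')
i=[k for k,l in enumerate(s) if l.startswith('rf=')]
print(s[i[0]:i[-1]+3][:6])
new="""q=least_squares(lambda u:res([u[0],u[1],.06,u[2],np.radians(8)]),[.6,.1,1.8],loss='soft_l1').x
class r: x=np.array([q[0],q[1],.06,q[2],np.radians(8)])"""
s=s[:i[0]]+[l for l in new.split('\n')]+[l for l in s[i[0]:] if not l.startswith(('rf=','q=','class r'))]
open('fit.py','w').write('\n'.join(s))
E
python3 fit.py
cat > undist.py <<'E'
exec(open('fit.py').read().split('a=cv2.resize')[0])
print(t, A@np.array([1,0,0]))
# per-camera fits
for k in C:
    o=[x for x in obs if x[0]==k]
    f=lambda u:np.concatenate([proj(C[k],rack([u[0],u[1],.06,u[2],np.radians(8)])[0]@np.array(p)+[u[0],u[1],.06])[0]-x for _,p,x in o])
    g=least_squares(f,[.58,.08,1.84]); print(k,np.round(g.x,4),np.round(g.fun.reshape(-1,2),1).tolist())
E
python3 undist.py
```

```text
["rf=least_squares(res,[.6,.1,.07,1.8,.14],loss='soft_l1'); print('free',np.round(rf.x,4),np.round(res(rf.x).reshape(-1,2),1).tolist())", "rf=least_squares(res,[.6,.1,.07,1.8,.14],loss='soft_l1')", 'print(np.round(r.x,4),np.degrees(r.x[3:])); print(np.round(res(r.x).reshape(-1,2),1).tolist())', "np.save('rack.npy',r.x)"]
[0.5806 0.0781 0.06   1.8518 0.1396] [106.09859422   8.        ]
[[0.8, -1.1], [1.5, -2.6], [0.6, -1.9], [1.4, -1.9], [2.8, -2.2], [-0.1, -0.6], [-1.2, -0.8], [0.6, 2.8], [1.5, 1.1], [0.2, 2.7], [3.9, 2.0]]
[0.5806 0.0781 0.06   1.8518 0.1396] [106.09859422   8.        ]
[[0.8, -1.1], [1.5, -2.6], [0.6, -1.9], [1.4, -1.9], [2.8, -2.2], [-0.1, -0.6], [-1.2, -0.8], [0.6, 2.8], [1.5, 1.1], [0.2, 2.7], [3.9, 2.0]]
[0.5806096  0.07809078 0.06      ] [-0.2745925   0.95143566  0.1391731 ]
scene0 [0.5866 0.0724 1.8498] [[-0.8, 0.8], [-0.2, -0.5], [-0.9, -0.3], [0.3, -0.4], [1.6, -0.1]]
side0 [0.5815 0.0751 1.8423] [[0.2, -1.6], [-1.0, -1.6], [-0.1, 1.4], [0.8, 0.6]]
wrist0 [0.5787 0.0809 1.8497] [[-1.7, 0.3], [1.7, -0.5]]
```

```bash
cat >> h.py <<'E'
def goto(xr,yr,zr,v=None):
    v=np.load('rack.npy') if v is None else v
    A,t=rack(v); s=get_state(); Rt=R.from_quat(s['eef_rot']).as_matrix()
    G=np.c_[A[:,0],-A[:,1],-A[:,2]]
    print('t',round(s['clock'],2),'now rack mm',np.round((A.T@(s['tool_pos']-t))*1e3,1),'F',np.round(s['contact_force'],1),'open',round(s['opening'],3))
    print('rotvec tool',np.round(R.from_matrix(Rt.T@G).as_rotvec(),3))
    d=t+A@np.array([xr,yr,zr])-s['tool_pos']
    print('shift cm: current tool axes',np.round(100*Rt.T@d,2),' goal axes',np.round(100*G.T@d,2))
E
python3 - <<'E'
from h import *
np.save('rack.npy',[.582,.077,.06,1.849,np.radians(8)])
goto(-.150,0,.11)
# jar on bench from scene
f,cx,cy,T=cam('scene0')
for n,(u,w),z in(('jar lid',(118,232),.104),('sprue',(173,227),.02)):
    r=T[:3,:3]@[(u-cx)/f,-(w-cy)/f,-1]; p=T[:3,3]+r*(z-T[2,3])/r[2]
    A,t=rack(np.load('rack.npy')); print(n,np.round(p,3),np.round(A.T@(p-t),3))
E
```

```text
t 0.15 now rack mm [-58.6 -19.8 199.2] F [-0.3  1.   0.2] open 0.999
rotvec tool [ 0.018  0.139 -0.278]
shift cm: current tool axes [-8.05  0.26 10.11]  goal axes [-9.14 -1.98  8.92]
jar lid [ 0.631 -0.382  0.104] [-0.444  0.078  0.107]
sprue [ 0.59 -0.24  0.02] [-0.31   0.08   0.003]
```

Emit:
send_rows(
  motion=[
    {"x": 0,"y": 0,"z": 0,"rx": 0.009,"ry": 0.07,"rz": -0.139,"jaw": 2.5},
    {"x": 0,"y": 0,"z": 0,"rx": 0.009,"ry": 0.07,"rz": -0.139,"jaw": 2.5},
    {"x": -3,"y": -0.7,"z": 0,"rx": 0,"ry": 0,"rz": 0,"jaw": 2.5},
    {"x": -3,"y": -0.7,"z": 0,"rx": 0,"ry": 0,"rz": 0,"jaw": 2.5},
    {"x": -3,"y": -0.6,"z": 0,"rx": 0,"ry": 0,"rz": 0,"jaw": 2.5},
  ],
)

```text
clock: 0.65
tool_pos: [0.629, -0.0926, 0.237]
eef_rot: [0.605, 0.793, 0.041, -0.054]
contact_force: [1.0, 0.5, 0.5]
opening: 0.568
finger_force: 0.0
```

Emit:
send_rows(
  motion=[
    {"x": 0,"y": 0,"z": 3,"rx": 0,"ry": 0,"rz": 0,"jaw": 2.5},
    {"x": 0,"y": 0,"z": 3,"rx": 0,"ry": 0,"rz": 0,"jaw": 2.5},
    {"x": 0,"y": 0,"z": 2,"rx": 0,"ry": 0,"rz": 0,"jaw": 2.5},
    {"x": 0,"y": 0,"z": 0,"rx": 0,"ry": 0,"rz": 0,"jaw": 2.5},
    {"x": 0,"y": 0,"z": 0,"rx": 0,"ry": 0,"rz": 0,"jaw": 2.5},
  ],
)

```text
clock: 1.15
tool_pos: [0.6267, -0.0809, 0.1584]
eef_rot: [0.605, 0.793, 0.041, -0.054]
contact_force: [-0.1, -0.2, 0.5]
opening: 0.283
finger_force: 0.0
```

```bash
python3 - <<'E'
from h import *
goto(-.150,0,.035)
snap('wrist','wrist1');snap('side','side1')
A,t=rack(np.load('rack.npy'));W=.13175
k='wrist1';C=cam(k);im=cv2.imread(f'pics/{k}.png')
def line(P,col):
    q=proj(C,np.array(P)@A.T+t); cv2.polylines(im,[np.round(q*8).astype(int)],False,col,1,cv2.LINE_AA,3)
for y in(-W,-.044,.044,W): line([(-.135,y,.02),(.132,y,.02)],(0,0,255))
line([(-.122,-W,.016),(-.122,W,.016)],(0,255,0)); line([(.08,-W,0),(.08,W,0)],(255,0,0));line([(.132,-W,.04),(.132,W,.04)],(0,255,0))
a=np.linspace(0,2*np.pi,40)
for y,l in((.088,.078),(0,.066)):
    for e in(-1,1): line(np.c_[-.092+.032*np.cos(a),0*a+y+e*l/2,.032+.032*np.sin(a)],(0,255,255))
s=cv2.imread('pics/side1.png')[100:250,185:325]
cv2.imwrite('pics/ov2.png',np.hstack([im[:, :],cv2.resize(s,(288,308)).__class__ and cv2.copyMakeBorder(cv2.resize(s,(288,308)),0,76,0,0,0)]))
E
```

```text
t 1.15 now rack mm [-148.8    0.4  120.3] F [-0.1 -0.2  0.5] open 0.283
rotvec tool [ 0.002  0.004 -0.01 ]
shift cm: current tool axes [-0.09  0.02  8.53]  goal axes [-0.12  0.04  8.53]
```

View pics/ov2.png

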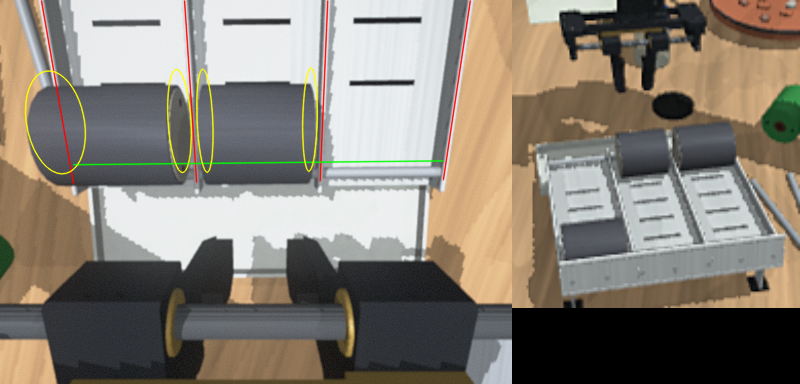

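The walls line up across (y good to about 1 mm). The rail, at row 172 against 163 predicted, and the flask backs at row 185 show the rack about 6 mm further downhill than fitted. I correct for that and descend behind the short flask, which spans columns 200–318.

```bash
python3 - <<'E'
from h import *
np.save('rack.npy',[.584,.071,.06,1.847,np.radians(8)])
goto(-.150,0,.036)
E
```

```text
t 1.25 now rack mm [-142.8   -0.4  120.7] F [ 0.7 -0.5  0.2] open 0.282
rotvec tool [ 0.004  0.005 -0.008]
shift cm: current tool axes [-0.68 -0.07  8.47]  goal axes [-0.72 -0.04  8.47]
```

Emit:
send_rows(
  motion=[
    {"x": -0.8,"y": 0,"z": 0,"rx": 0.004,"ry": 0.005,"rz": -0.008,"jaw": 2.5},
    {"x": 0,"y": 0,"z": 3,"rx": 0,"ry": 0,"rz": 0,"jaw": 2.5},
    {"x": 0,"y": 0,"z": 3,"rx": 0,"ry": 0,"rz": 0,"jaw": 2.5},
    {"x": 0,"y": 0,"z": 2.4,"rx": 0,"ry": 0,"rz": 0,"jaw": 2.5},
    {"x": 0,"y": 0,"z": 0,"rx": 0,"ry": 0,"rz": 0,"jaw": 2.5},
  ],
)

```text
clock: 1.75
tool_pos: [0.6234, -0.0775, 0.0717]
eef_rot: [0.601, 0.796, 0.04, -0.059]
contact_force: [-0.5, -0.0, 0.0]
opening: 0.282
finger_force: 0.0
```

Emit:
send_rows(
  motion=[
    {"x": 0.4,"y": 0,"z": 0,"rx": 0,"ry": 0,"rz": 0,"jaw": 2.5},
    {"x": 0.4,"y": 0,"z": 0,"rx": 0,"ry": 0,"rz": 0,"jaw": 2.5},
    {"x": 0.4,"y": 0,"z": 0,"rx": 0,"ry": 0,"rz": 0,"jaw": 2.5},
    {"x": 0.4,"y": 0,"z": 0,"rx": 0,"ry": 0,"rz": 0,"jaw": 2.5},
    {"x": 0.4,"y": 0,"z": 0,"rx": 0,"ry": 0,"rz": 0,"jaw": 2.5},
  ],
)

```text
clock: 2.25
tool_pos: [0.6205, -0.0586, 0.0777]
eef_rot: [0.602, 0.796, 0.042, -0.056]
contact_force: [0.2, -0.7, 0.6]
opening: 0.283
finger_force: 0.8
```

```bash
python3 - <<'E'
from h import *
goto(.054,0,.036)
E
```

```text
t 2.25 now rack mm [-130.8    0.2   36.3] F [ 0.2 -0.7  0.6] open 0.283
rotvec tool [-0.     0.001 -0.   ]
shift cm: current tool axes [18.48  0.02  0.02]  goal axes [18.48  0.02  0.03]
```

Emit:
send_rows(
  motion=[
    {"x": 0.5,"y": 0,"z": 0,"rx": 0,"ry": 0,"rz": 0,"jaw": 2.5},
    {"x": 0.6,"y": 0,"z": 0,"rx": 0,"ry": 0,"rz": 0,"jaw": 2.5},
    {"x": 0.6,"y": 0,"z": 0,"rx": 0,"ry": 0,"rz": 0,"jaw": 2.5},
    {"x": 0.6,"y": 0,"z": 0,"rx": 0,"ry": 0,"rz": 0,"jaw": 2.5},
    {"x": 0.6,"y": 0,"z": 0,"rx": 0,"ry": 0,"rz": 0,"jaw": 2.5},
  ],
)

```text
clock: 2.75
tool_pos: [0.6118, -0.0299, 0.0809]
eef_rot: [0.601, 0.796, 0.042, -0.057]
contact_force: [-0.2, -0.9, 0.0]
opening: 0.285
finger_force: 0.7
```

Emit:
send_rows(
  motion=[
    {"x": 0.6,"y": 0,"z": 0,"rx": 0,"ry": 0,"rz": 0,"jaw": 2.5},
    {"x": 0.6,"y": 0,"z": 0,"rx": 0,"ry": 0,"rz": 0,"jaw": 2.5},
    {"x": 0.6,"y": 0,"z": 0,"rx": 0,"ry": 0,"rz": 0,"jaw": 2.5},
    {"x": 0.6,"y": 0,"z": 0,"rx": 0,"ry": 0,"rz": 0,"jaw": 2.5},
    {"x": 0.6,"y": 0,"z": 0,"rx": 0,"ry": 0,"rz": 0,"jaw": 2.5},
  ],
)

```text
clock: 3.25
tool_pos: [0.6038, -0.0015, 0.0852]
eef_rot: [0.602, 0.796, 0.041, -0.057]
contact_force: [-0.2, -1.6, 0.7]
opening: 0.284
finger_force: 0.7
```

```bash
python3 - <<'E'
from h import *
goto(.054,0,.036)
snap('wrist','wrist2');snap('side','side2')
im=cv2.imread('pics/wrist2.png');s=cv2.imread('pics/side2.png')[100:250,185:325]
cv2.imwrite('pics/v2.png',np.hstack([im,cv2.copyMakeBorder(cv2.resize(s,(288,308)),0,76,0,0,0)]))
E
```

```text
t 3.25 now rack mm [-70.9   0.7  35.4] F [-0.2 -1.6  0.7] open 0.284
rotvec tool [-0.002 -0.001 -0.   ]
shift cm: current tool axes [12.49  0.07 -0.05]  goal axes [12.49  0.07 -0.06]
```

View pics/v2.png

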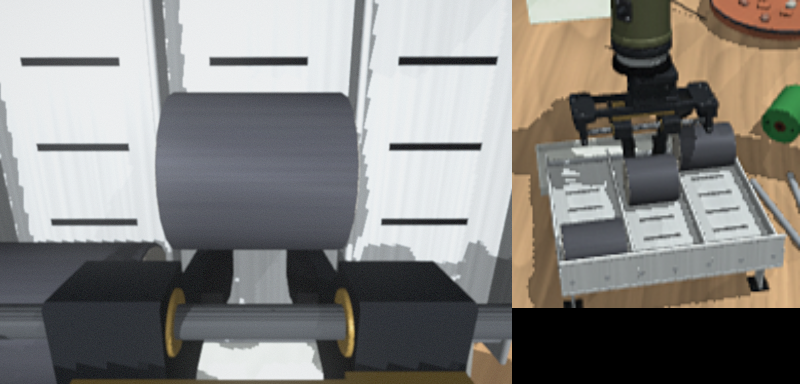

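The short flask has rolled up square ahead of both fingertips, columns 157–357. Nothing else has moved, so I keep pushing.

Emit:
send_rows(
  motion=[
    {"x": 0.6,"y": 0,"z": 0,"rx": 0,"ry": 0,"rz": 0,"jaw": 2.5},
    {"x": 0.6,"y": 0,"z": 0,"rx": 0,"ry": 0,"rz": 0,"jaw": 2.5},
    {"x": 0.6,"y": 0,"z": 0,"rx": 0,"ry": 0,"rz": 0,"jaw": 2.5},
    {"x": 0.6,"y": 0,"z": 0,"rx": 0,"ry": 0,"rz": 0,"jaw": 2.5},
    {"x": 0.6,"y": 0,"z": 0,"rx": 0,"ry": 0,"rz": 0,"jaw": 2.5},
  ],
)

```text
clock: 3.85
tool_pos: [0.5957, 0.0272, 0.0894]
eef_rot: [0.602, 0.796, 0.042, -0.057]
contact_force: [0.5, -1.6, 0.8]
opening: 0.284
finger_force: 0.7
```

Emit:
send_rows(
  motion=[
    {"x": 0.6,"y": 0,"z": 0,"rx": 0,"ry": 0,"rz": 0,"jaw": 2.5},
    {"x": 0.6,"y": 0,"z": 0,"rx": 0,"ry": 0,"rz": 0,"jaw": 2.5},
    {"x": 0.6,"y": 0,"z": 0,"rx": 0,"ry": 0,"rz": 0,"jaw": 2.5},
    {"x": 0.6,"y": 0,"z": 0,"rx": 0,"ry": 0,"rz": 0,"jaw": 2.5},
    {"x": 0.6,"y": 0,"z": 0,"rx": 0,"ry": 0,"rz": 0,"jaw": 2.5},
  ],
)

```text
clock: 4.35
tool_pos: [0.5876, 0.0557, 0.0936]
eef_rot: [0.602, 0.796, 0.041, -0.057]
contact_force: [0.7, -0.6, 0.8]
opening: 0.282
finger_force: 0.7
```

Emit:
send_rows(
  motion=[
    {"x": 0.6,"y": 0,"z": 0,"rx": 0,"ry": 0,"rz": 0,"jaw": 2.5},
    {"x": 0.6,"y": 0,"z": 0,"rx": 0,"ry": 0,"rz": 0,"jaw": 2.5},
    {"x": 0.6,"y": 0,"z": 0,"rx": 0,"ry": 0,"rz": 0,"jaw": 2.5},
    {"x": 0.6,"y": 0,"z": 0,"rx": 0,"ry": 0,"rz": 0,"jaw": 2.5},
    {"x": 0.6,"y": 0,"z": 0,"rx": 0,"ry": 0,"rz": 0,"jaw": 2.5},
  ],
)

```text
clock: 4.85
tool_pos: [0.5795, 0.0843, 0.0978]
eef_rot: [0.602, 0.796, 0.041, -0.057]
contact_force: [0.5, -1.0, -0.3]
opening: 0.281
finger_force: 0.7
```

Emit:
send_rows(
  motion=[
    {"x": 0.6,"y": 0,"z": 0,"rx": 0,"ry": 0,"rz": 0,"jaw": 2.5},
    {"x": 0.5,"y": 0,"z": 0,"rx": 0,"ry": 0,"rz": 0,"jaw": 2.5},
    {"x": 0.5,"y": 0,"z": 0,"rx": 0,"ry": 0,"rz": 0,"jaw": 2.5},
    {"x": 0.4,"y": 0,"z": 0,"rx": 0,"ry": 0,"rz": 0,"jaw": 2.5},
    {"x": 0.3,"y": 0,"z": 0,"rx": 0,"ry": 0,"rz": 0,"jaw": 2.5},
  ],
)

```text
clock: 5.35
tool_pos: [0.5731, 0.1067, 0.101]
eef_rot: [0.601, 0.796, 0.042, -0.057]
contact_force: [-0.4, 0.1, -0.4]
opening: 0.282
finger_force: 0.0
```

```bash
cat >> h.py <<'E'
def rowof(f,y,tag=''):
    """rack-x of bottom/top silhouette rows of dark flask at rack y, via image brightness profile along the gutter line"""
    C=cam(f);A,t=rack(np.load('rack.npy'));im=cv2.imread(f'pics/{f}.png').max(2).astype(int)
    xs=np.arange(-.02,.14,.004)
    q=proj(C,np.c_[xs,0*xs+y,0*xs+.03]@A.T+t).round().astype(int)
    print(f,tag,[(int(1000*x),int(im[b,a])) for x,(a,b) in zip(xs,q) if 0<=a<512 and 0<=b<384])
E
python3 - <<'E'
from h import *
goto(.054,0,.036)
snap('side','side3');snap('scene','scene3')
rowof('side3',0,'mid');rowof('side3',-.088,'done')
E
```

```text
t 5.35 now rack mm [42.7  0.7 35.4] F [-0.4  0.1 -0.4] open 0.282
rotvec tool [-0.002 -0.002  0.001]
shift cm: current tool axes [ 1.13  0.07 -0.06]  goal axes [ 1.13  0.07 -0.06]
side3 mid [(-20, 134), (-16, 90), (-12, 177), (-8, 218), (-4, 219), (0, 209), (4, 215), (8, 215), (12, 166), (16, 110), (20, 51), (23, 119), (28, 246), (32, 186), (36, 101), (39, 101), (44, 81), (48, 88), (52, 91), (55, 96), (60, 99), (64, 105), (67, 107), (72, 107), (76, 104), (80, 102), (84, 100), (88, 94), (92, 91), (96, 86), (99, 83), (104, 76), (108, 72), (112, 59), (116, 112), (120, 199), (124, 141), (128, 134), (132, 145), (136, 146)]
side3 done [(-20, 95), (-16, 62), (-12, 117), (-8, 134), (-4, 132), (0, 132), (4, 132), (8, 132), (12, 136), (16, 113), (20, 58), (23, 117), (28, 134), (32, 130), (36, 125), (39, 125), (44, 132), (48, 89), (52, 70), (55, 84), (60, 89), (64, 92), (67, 94), (72, 96), (76, 96), (80, 100), (84, 102), (88, 101), (92, 101), (96, 96), (99, 93), (104, 92), (108, 87), (112, 78), (116, 58), (120, 225), (124, 191), (128, 132), (132, 146), (136, 146)]
```

Finger force has dropped to 0, and the flask's dark band ends at the same place as the finished one (116 mm). The short flask is seated. I back off, rise and go behind the long flask.

Emit:
send_rows(
  motion=[
    {"x": -1,"y": 0,"z": 0,"rx": 0,"ry": 0,"rz": 0,"jaw": 2.5},
    {"x": -1,"y": 0,"z": -3,"rx": 0,"ry": 0,"rz": 0,"jaw": 2.5},
    {"x": -1,"y": 0,"z": -4,"rx": 0,"ry": 0,"rz": 0,"jaw": 2.5},
    {"x": -3,"y": -2,"z": 0,"rx": 0,"ry": 0,"rz": 0,"jaw": 2.5},
    {"x": -3,"y": -2,"z": 0,"rx": 0,"ry": 0,"rz": 0,"jaw": 2.5},
  ],
)

```text
clock: 5.95
tool_pos: [0.5632, -0.002, 0.1588]
eef_rot: [0.601, 0.796, 0.042, -0.055]
contact_force: [-0.1, -0.6, 0.8]
opening: 0.284
finger_force: 0.0
```

Emit:
send_rows(
  motion=[
    {"x": -3,"y": -2,"z": 0,"rx": 0,"ry": 0,"rz": 0,"jaw": 2.5},
    {"x": -3,"y": -2,"z": 0,"rx": 0,"ry": 0,"rz": 0,"jaw": 2.5},
    {"x": -3,"y": -0.8,"z": 0,"rx": 0,"ry": 0,"rz": 0,"jaw": 2.5},
    {"x": -1.5,"y": 0,"z": 0,"rx": 0,"ry": 0,"rz": 0,"jaw": 2.5},
    {"x": 0,"y": 0,"z": 0,"rx": 0,"ry": 0,"rz": 0,"jaw": 2.5},
  ],
)

```text
clock: 6.45
tool_pos: [0.5448, -0.1165, 0.1426]
eef_rot: [0.604, 0.794, 0.041, -0.056]
contact_force: [1.3, 0.9, -0.0]
opening: 0.282
finger_force: 0.0
```

```bash
python3 - <<'E'
from h import *
goto(-.150,.088,.036)
snap('wrist','wrist4');snap('scene','scene4')
w=cv2.imread('pics/wrist4.png');s=cv2.imread('pics/scene4.png')[140:285,180:340]
cv2.imwrite('pics/v4.png',np.hstack([w,cv2.copyMakeBorder(cv2.resize(s,(288,261)),0,123,0,0,0)]))
E
```

```text
t 6.45 now rack mm [-156.6   88.8  105.5] F [ 1.3  0.9 -0. ] open 0.282
rotvec tool [-0.001  0.001 -0.005]
shift cm: current tool axes [0.66 0.09 6.95]  goal axes [0.66 0.08 6.95]
```

View pics/v4.png

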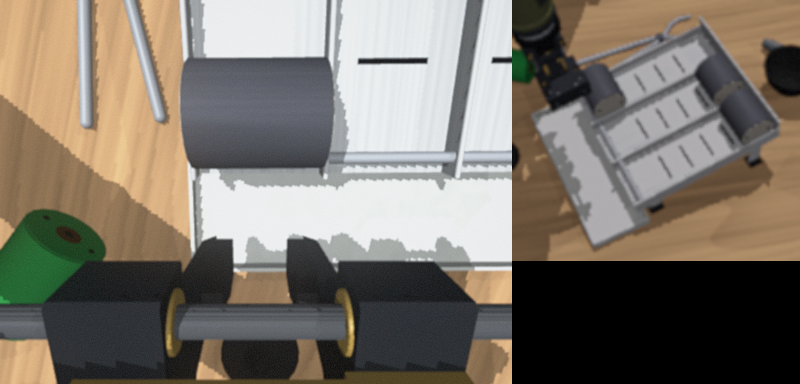

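The wrist view shows the long flask square at columns 182–332, centred on the fingers at 260. The inset shows the short flask in its seat beside the finished one. The green look-alike at (60,240) is well below the gripper body. I descend and push.

Emit:
send_rows(
  motion=[
    {"x": 0.5,"y": 0.1,"z": 2,"rx": 0,"ry": 0,"rz": -0.005,"jaw": 2.5},
    {"x": 0,"y": 0,"z": 3,"rx": 0,"ry": 0,"rz": 0,"jaw": 2.5},
    {"x": 0,"y": 0,"z": 1.9,"rx": 0,"ry": 0,"rz": 0,"jaw": 2.5},
    {"x": 0,"y": 0,"z": 0,"rx": 0,"ry": 0,"rz": 0,"jaw": 2.5},
    {"x": 0.4,"y": 0,"z": 0,"rx": 0,"ry": 0,"rz": 0,"jaw": 2.5},
  ],
)

```text
clock: 7.05
tool_pos: [0.5405, -0.094, 0.0765]
eef_rot: [0.599, 0.798, 0.042, -0.056]
contact_force: [0.2, -0.0, 0.2]
opening: 0.284
finger_force: 0.0
```

Emit:
send_rows(
  motion=[
    {"x": 0.4,"y": 0,"z": 0,"rx": 0,"ry": 0,"rz": 0,"jaw": 2.5},
    {"x": 0.4,"y": 0,"z": 0,"rx": 0,"ry": 0,"rz": 0,"jaw": 2.5},
    {"x": 0.4,"y": 0,"z": 0,"rx": 0,"ry": 0,"rz": 0,"jaw": 2.5},
    {"x": 0.4,"y": 0,"z": 0,"rx": 0,"ry": 0,"rz": 0,"jaw": 2.5},
    {"x": 0.5,"y": 0,"z": 0,"rx": 0,"ry": 0,"rz": 0,"jaw": 2.5},
  ],
)

```text
clock: 7.55
tool_pos: [0.5344, -0.0757, 0.0794]
eef_rot: [0.6, 0.797, 0.042, -0.056]
contact_force: [1.4, -1.9, 1.3]
opening: 0.283
finger_force: 0.9
```

```bash
python3 -c "
from h import *
goto(.043,.088,.0355)"
```

```text
t 7.55 now rack mm [-123.7   87.7   36.9] F [ 1.4 -1.9  1.3] open 0.283
rotvec tool [-0.001  0.     0.004]
shift cm: current tool axes [16.67  0.04  0.14]  goal axes [16.67 -0.03  0.14]
```

Emit:
send_rows(
  motion=[
    {"x": 0.6,"y": 0,"z": 0,"rx": 0,"ry": 0,"rz": 0.004,"jaw": 2.5},
    {"x": 0.6,"y": 0,"z": 0,"rx": 0,"ry": 0,"rz": 0,"jaw": 2.5},
    {"x": 0.6,"y": 0,"z": 0,"rx": 0,"ry": 0,"rz": 0,"jaw": 2.5},
    {"x": 0.6,"y": 0,"z": 0,"rx": 0,"ry": 0,"rz": 0,"jaw": 2.5},
    {"x": 0.6,"y": 0,"z": 0,"rx": 0,"ry": 0,"rz": 0,"jaw": 2.5},
  ],
)

```text
clock: 8.05
tool_pos: [0.5259, -0.0463, 0.0832]
eef_rot: [0.601, 0.796, 0.042, -0.057]
contact_force: [-0.9, -2.3, 0.7]
opening: 0.286
finger_force: 0.9
```

Emit:
send_rows(
  motion=[
    {"x": 0.6,"y": 0,"z": 0,"rx": 0,"ry": 0,"rz": 0,"jaw": 2.5},
    {"x": 0.6,"y": 0,"z": 0,"rx": 0,"ry": 0,"rz": 0,"jaw": 2.5},
    {"x": 0.6,"y": 0,"z": 0,"rx": 0,"ry": 0,"rz": 0,"jaw": 2.5},
    {"x": 0.6,"y": 0,"z": 0,"rx": 0,"ry": 0,"rz": 0,"jaw": 2.5},
    {"x": 0.6,"y": 0,"z": 0,"rx": 0,"ry": 0,"rz": 0,"jaw": 2.5},
  ],
)

```text
clock: 8.55
tool_pos: [0.5178, -0.0178, 0.0875]
eef_rot: [0.601, 0.796, 0.042, -0.057]
contact_force: [0.3, -1.3, 0.8]
opening: 0.286
finger_force: 0.8
```

Emit:
send_rows(
  motion=[
    {"x": 0.6,"y": 0,"z": 0,"rx": 0,"ry": 0,"rz": 0,"jaw": 2.5},
    {"x": 0.6,"y": 0,"z": 0,"rx": 0,"ry": 0,"rz": 0,"jaw": 2.5},
    {"x": 0.6,"y": 0,"z": 0,"rx": 0,"ry": 0,"rz": 0,"jaw": 2.5},
    {"x": 0.6,"y": 0,"z": 0,"rx": 0,"ry": 0,"rz": 0,"jaw": 2.5},
    {"x": 0.6,"y": 0,"z": 0,"rx": 0,"ry": 0,"rz": 0,"jaw": 2.5},
  ],
)

```text
clock: 9.05
tool_pos: [0.5096, 0.0108, 0.0916]
eef_rot: [0.601, 0.796, 0.042, -0.057]
contact_force: [-0.5, -1.2, 0.4]
opening: 0.28
finger_force: 0.8
```

Emit:
send_rows(
  motion=[
    {"x": 0.6,"y": 0,"z": 0,"rx": 0,"ry": 0,"rz": 0,"jaw": 2.5},
    {"x": 0.6,"y": 0,"z": 0,"rx": 0,"ry": 0,"rz": 0,"jaw": 2.5},
    {"x": 0.6,"y": 0,"z": 0,"rx": 0,"ry": 0,"rz": 0,"jaw": 2.5},
    {"x": 0.6,"y": 0,"z": 0,"rx": 0,"ry": 0,"rz": 0,"jaw": 2.5},
    {"x": 0.6,"y": 0,"z": 0,"rx": 0,"ry": 0,"rz": 0,"jaw": 2.5},
  ],
)

```text
clock: 9.55
tool_pos: [0.5015, 0.0394, 0.0959]
eef_rot: [0.601, 0.796, 0.042, -0.057]
contact_force: [0.4, -1.5, 0.7]
opening: 0.287
finger_force: 0.8
```

Emit:
send_rows(
  motion=[
    {"x": 0.6,"y": 0,"z": 0,"rx": 0,"ry": 0,"rz": 0,"jaw": 2.5},
    {"x": 0.6,"y": 0,"z": 0,"rx": 0,"ry": 0,"rz": 0,"jaw": 2.5},
    {"x": 0.6,"y": 0,"z": 0,"rx": 0,"ry": 0,"rz": 0,"jaw": 2.5},
    {"x": 0.6,"y": 0,"z": 0,"rx": 0,"ry": 0,"rz": 0,"jaw": 2.5},
    {"x": 0.5,"y": 0,"z": 0,"rx": 0,"ry": 0,"rz": 0,"jaw": 2.5},
  ],
)

```text
clock: 10.05
tool_pos: [0.4936, 0.0672, 0.0999]
eef_rot: [0.601, 0.796, 0.042, -0.057]
contact_force: [0.3, -0.6, 0.4]
opening: 0.283
finger_force: 0.9
```

```bash
python3 -c "
from h import *
goto(.044,.088,.0355)"
```

```text
t 10.05 now rack mm [26.3 88.  36.6] F [ 0.3 -0.6  0.4] open 0.283
rotvec tool [-0.002 -0.001  0.001]
shift cm: current tool axes [1.77 0.   0.11]  goal axes [ 1.77 -0.    0.11]
```

Emit:
send_rows(
  motion=[
    {"x": 0.5,"y": 0,"z": 0,"rx": 0,"ry": 0,"rz": 0,"jaw": 2.5},
    {"x": 0.5,"y": 0,"z": 0,"rx": 0,"ry": 0,"rz": 0,"jaw": 2.5},
    {"x": 0.4,"y": 0,"z": 0,"rx": 0,"ry": 0,"rz": 0,"jaw": 2.5},
    {"x": 0.3,"y": 0,"z": 0,"rx": 0,"ry": 0,"rz": 0,"jaw": 2.5},
    {"x": 0.1,"y": 0,"z": 0,"rx": 0,"ry": 0,"rz": 0,"jaw": 2.5},
  ],
)

```text
clock: 10.55
tool_pos: [0.4887, 0.0845, 0.1024]
eef_rot: [0.601, 0.796, 0.042, -0.057]
contact_force: [0.8, -0.6, 0.3]
opening: 0.288
finger_force: 0.0
```

Emit:
send_rows(
  motion=[
    {"x": 0,"y": 0,"z": 0,"rx": 0,"ry": 0,"rz": 0,"jaw": 2.5},
    {"x": 0,"y": 0,"z": 0,"rx": 0,"ry": 0,"rz": 0,"jaw": 2.5},
    {"x": 0,"y": 0,"z": 0,"rx": 0,"ry": 0,"rz": 0,"jaw": 2.5},
    {"x": 0,"y": 0,"z": 0,"rx": 0,"ry": 0,"rz": 0,"jaw": 2.5},
    {"x": 0,"y": 0,"z": 0,"rx": 0,"ry": 0,"rz": 0,"jaw": 2.5},
  ],
)

```text
clock: 11.05
tool_pos: [0.489, 0.0835, 0.1024]
eef_rot: [0.601, 0.796, 0.042, -0.057]
contact_force: [-0.3, -0.5, -0.1]
opening: 0.285
finger_force: 0.0
```

```bash
python3 -c "
from h import *
goto(.044,.088,.0355)
snap('side','side5')
for y in (.088,0,-.088): rowof('side5',y)"
```

```text
t 11.05 now rack mm [43.5 88.  36.7] F [-0.3 -0.5 -0.1] open 0.285
rotvec tool [-0.002 -0.001  0.001]
shift cm: current tool axes [ 0.05 -0.    0.12]  goal axes [ 0.05 -0.    0.12]
side5  [(-20, 28), (-16, 25), (-12, 34), (-8, 62), (-4, 36), (0, 94), (4, 92), (8, 113), (12, 143), (16, 143), (20, 64), (23, 101), (28, 113), (32, 114), (36, 113), (39, 113), (44, 127), (48, 90), (52, 75), (55, 85), (60, 90), (64, 91), (67, 94), (72, 99), (76, 102), (80, 104), (84, 106), (88, 104), (92, 102), (96, 97), (99, 93), (104, 91), (108, 87), (112, 77), (116, 59), (120, 224), (124, 174), (128, 131), (132, 148), (136, 148)]
side5  [(-20, 77), (-16, 57), (-12, 112), (-8, 136), (-4, 131), (0, 131), (4, 131), (8, 131), (12, 133), (16, 114), (20, 56), (23, 111), (28, 137), (32, 131), (36, 131), (39, 131), (44, 139), (48, 97), (52, 75), (55, 89), (60, 92), (64, 94), (67, 95), (72, 97), (76, 101), (80, 105), (84, 107), (88, 108), (92, 104), (96, 97), (99, 91), (104, 86), (108, 82), (112, 69), (116, 117), (120, 198), (124, 139), (128, 132), (132, 145), (136, 145)]
side5  [(-20, 94), (-16, 57), (-12, 100), (-8, 192), (-4, 216), (0, 210), (4, 210), (8, 209), (12, 217), (16, 182), (20, 95), (23, 187), (28, 215), (32, 210), (36, 210), (39, 210), (44, 224), (48, 141), (52, 61), (55, 82), (60, 88), (64, 92), (67, 93), (72, 94), (76, 96), (80, 99), (84, 101), (88, 101), (92, 101), (96, 97), (99, 92), (104, 91), (108, 87), (112, 77), (116, 56), (120, 224), (124, 190), (128, 132), (132, 144), (136, 145)]
```

All three profiles match, with the dark band at 48–116 mm in each gutter, so all three flasks are seated. I withdraw and check once more.

Emit:
send_rows(
  motion=[
    {"x": -1,"y": 0,"z": 0,"rx": 0,"ry": 0,"rz": 0,"jaw": 2.5},
    {"x": -1,"y": 0,"z": -3,"rx": 0,"ry": 0,"rz": 0,"jaw": 2.5},
    {"x": -1,"y": 0,"z": -4,"rx": 0,"ry": 0,"rz": 0,"jaw": 2.5},
    {"x": -2,"y": 0,"z": -4,"rx": 0,"ry": 0,"rz": 0,"jaw": 2.5},
    {"x": -2,"y": 0,"z": -2,"rx": 0,"ry": 0,"rz": 0,"jaw": 2.5},
  ],
)

```text
clock: 11.6
tool_pos: [0.5147, -0.0023, 0.2242]
eef_rot: [0.601, 0.796, 0.043, -0.055]
contact_force: [0.2, 0.3, -0.6]
opening: 0.283
finger_force: 0.0
```

Emit:
send_rows(
  motion=[
    {"x": 0,"y": 0,"z": 0,"rx": 0,"ry": 0,"rz": 0,"jaw": 2.5},
    {"x": 0,"y": 0,"z": 0,"rx": 0,"ry": 0,"rz": 0,"jaw": 2.5},
    {"x": 0,"y": 0,"z": 0,"rx": 0,"ry": 0,"rz": 0,"jaw": 2.5},
    {"x": 0,"y": 0,"z": 0,"rx": 0,"ry": 0,"rz": 0,"jaw": 2.5},
    {"x": 0,"y": 0,"z": 0,"rx": 0,"ry": 0,"rz": 0,"jaw": 2.5},
  ],
)

```text
clock: 12.1
tool_pos: [0.5124, 0.0006, 0.2205]
eef_rot: [0.6, 0.797, 0.041, -0.057]
contact_force: [-0.2, -0.6, 0.1]
opening: 0.285
finger_force: 0.0
```

```bash
python3 -c "
from h import *
snap('side','side6')
d=[np.load(f'pics/{f}.npz')['img'].astype(int) for f in('side5','side6')]
A,t=rack(np.load('rack.npy'))
q=proj(cam('side6'),np.array([[.097,y,.04] for y in(.088,0,-.088)])@A.T+t).round().astype(int)
for a,b in q: print(np.abs(d[0]-d[1])[b-8:b+9,a-10:a+11].mean())
print(get_state()['contact_force'], finish_job())"
```

```text
3.772175536881419
2.495798319327731
1.9654528478057889
the job is handed in; nothing more can be done
[-1.02930715 -0.16218651 -0.85946731] None
```

Both flasks were pushed up and appear seated level with the finished one in the last pictures, with the arm clear of everything; I handed the job in at about 12 s, and no verdict came back.

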